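# Swing the bar to the stop and arm the saw

### The job

Get the bandsaw ready for the next cut: push the free end of the steel bar on the cutting jig so that it swings about its pin until it lies against the stop block. Then lift the sprung cover of the switch station well up by its front lip and, while keeping it up, flip the toggle beneath it fully over to the other side, then let the cover drop shut. The bar must stay against the stop, and the spanner, tin and wood block must stay where they are.

Things in the scene. Friction and masses are not known exactly. Their poses are not given: they have to be found in the camera images.
- jig: Cutting jig fixed to the bench (anywhere, turned about the vertical): dark steel plate 200 (x) x 210 (y) x 15 mm thick, origin at the centre of its underside. The pivot pin stands at (40, -75) mm in this frame. An aluminium stop block 24 x 40 mm is centred at (67, 55) mm, its top 57 mm above the bench, its face that meets the bar at x = 55 mm.
- bar_pin (a point): Pivot axis of the bar (vertical), at mid-thickness of the bar, 28 mm above the bench.
- bar_end (a point): Middle of the free end of the bar, 160 mm from the pin axis, 28 mm above the bench. The bar is flat steel stock 30 mm wide, 16 mm thick, its underside 20 mm above the bench (5 mm above the plate); it ends 15 mm behind the pin. The pin's head stands up to 48 mm above the bench.
- bar (a joint): Angle of the bar about its pin, rad: 0.8 = against the stop (the bar then points along the jig's +y), smaller = its free end is turned back towards the jig's -x. It turns stiffly (about 1 N at the end) and stays where it is left.
- station: Switch station fixed to the bench (anywhere, turned about the vertical): grey box 160 (x) x 190 (y) x 50 mm high, origin at the centre of its underside. On top two side cheeks 5 mm thick, inner faces at y = +-75 mm, x from -30 to 30 mm, up to 110 mm above the bench; open at the front (-x). The cover, a clear pane in a steel frame with a steel rear wall, lies on the cheeks.
- cover (a joint): Cover angle, rad: 0 = shut, up to 1.6 open. Hinge axis along the station's y at x = 32, z = 62 mm, low at the back. Shut, the cover's top is a level plate 165 mm wide and 5 mm thick, underside 110 mm above the bench, from x = -42 (front lip, overhanging the cheeks by 12 mm; lift it from below) to x = 38 mm, with a rear wall 5 mm thick down to the hinge.
- cover_lip (a point): Middle of the front lower edge of the cover; shut, at (-42, 0, 110) mm in the station's frame; 88 mm from the hinge axis. A light spring always closes it (about 1 to 2 N at the lip): it does not stay open by itself and must be kept up, for instance leaning on the fingers that reach in under it from the front and sweep the toggle over.
- toggle (a joint): Toggle angle, rad: 0 = off, leaning 0.35 rad towards the station's -y; 0.7 = on, leaning 0.35 rad towards +y. Pivot axis along the station's x at (5, 20, 50) mm. About 1 to 1.5 N at the tip flips it; it stays where it is left.
- toggle_tip (a point): Top of the toggle, a steel rod 12 mm thick with a ball end of 16 mm diameter, 52 mm long from its pivot: the tip is at (5, 2, 99) mm in the station's frame when off, (5, 38, 99) mm when on. Between it (off) and the -y cheek there is about 69 mm of free room for the fingers.
- spanner: Loose steel spanner 180 mm long lying at the left of the work: leave it alone.
- tin: Loose aluminium tin, 66 mm diameter, 110 mm high, standing beyond the work: leave it alone. Origin at the centre of its underside.
- handle_block: Loose dark wood block 130 x 45 x 30 mm at the right of the work: leave it alone. Origin at the centre of its underside.

How it is judged:
By the outcome, as a careful person would: the job done as asked, in the order asked, and still so for the second after the job is handed in, with the robot touching nothing.
It also fails if it takes over 54 s, if anything falls off the work surface, if the arm or the gripper's body presses on something with over 40 N, if the wrist force passes 120 N, or if a joint passes its speed limit or range.

### The arm

A 6-joint arm with a two-finger parallel gripper is mounted at the origin on the work surface. World frame = base frame: x ahead of the robot, y to its left, z up, the work surface at z = 0. Lengths are in m, angles in rad, forces in N, time in s.
With the tool pointing down it reaches from about 0.25 to 0.8 m from the base axis. Payload 3.9 kg.
Tool frame: the origin (TCP) lies midway between the tips of the shut fingers; the grasp point (between the pads) lies 19 mm behind it; z points along the fingers, y is the line along which they close (so a half turn about z gives the same grasp; the last joint's range is limited). The gripper opens to 85 mm and grips with 20 to 120 N. Pads are 22 mm wide; open, the fingers measure 114 mm over their backs; the gripper's body (76 mm by 85 mm) begins 54 mm behind the grasp point. The pads swing forward as they close: fully open they stand 13 mm farther back than shut.
Start: joints at [1.322, 0.26, -0.138, 1.173, 0, 1.571], TCP at [0.129, 0.509, 0.201] pointing down, gripper open.
Joint ranges: [-2.78, 2.78], [-0.83, 1.72], [-1.28, 1.37], [-1.9, 2.12], [-1.57, 1.48], [-3.14, 3.14]. Speed limits (rad/s): [2.57, 2.57, 3.14, 3.14, 3.14, 3.14].

### API

Orientations are given as a unit quaternion [x, y, z, w].
In Python, from workcell import status, eyes, r, nets gives the robot as it stands.
- The arm moves only by the tool servo_tool, never from a script. Its argument "commands" is a list that holds one entry, the list of rows, each a list of 7 numbers: the turn, a rotation vector about the tool's x, y, z in rad, then the shift along the tool's x, y, z in units of 60 mm (1.0 is 60 mm), then the opening in per cent of the stroke, from 0 (shut) to 100 (fully open). In form: [[[ax, ay, az, x, y, z, jaw], ...]]. A call has 1 to 10 rows; each row shifts and turns the commanded pose from where the row before left it, along the tool's axes as they then stand; what a row does not reach is not made up. A row lasts 1/8 s, in which the tool goes at most 62.5 mm and 10.7 degrees, less where a joint would pass 70% of its speed; a pose out of reach is approached as far as the arm can. A call is refused whole if a number of a shift passes 1 or a number of a turn 0.188, either way. A call with a gripper value outside its range is refused whole. The fingers move at their own pace and stop on an object; "newtons" is the grip in N (left out, the last holds). Time passes only in rows, so rows that do not move let the fingers close. It gives the time, the measured TCP pose, the force, the opening and the grip force at its end, in the units of the state.
- status.sense(): the state, without advancing time (a new reading comes with each control period).
- eyes.get_image(name): name is "side" or "top" or "wrist"; returns the picture (400x640x3 uint8, red, green, blue); there is no depth.
- eyes.camera_model(name): a dict with "mtx" (3x3 intrinsics, pixels), "pose" (4x4, takes a point from camera to world coordinates); the wrist camera has in their place "hand_eye" (4x4, takes a point from camera to tool coordinates, whose origin is the TCP and whose axes are the flange's). Camera axes: x right, y down, z forward; pixel columns grow to the right and rows downward; lengths in m; the calibration is good to about 2 mm. The wrist camera is an equidistant fisheye: a pixel r from the principal point sees the ray r / f radians off the axis. A picture is of the moment at which its call begins: read the wrist's pose just before it. camera_model takes no time and is no camera call.
- r.sign_off(): hands the job in; it is judged then, once.
Trained networks look in the newest picture that a camera, given by its name, has taken for a name from the list of things; names that differ only in an ending like _2 or _b are one class to them, and where a whole thing is asked for, a point or a joint stands for the part that bears it (a point fixed in the world has none). Each returns a list of dicts, best first, with "p" (0 to 1); they miss things now and then, are a little off and sometimes report something else, mostly with a low value. They report only what shows in the picture. A call takes as long as a camera call.
- nets.look_for(camera, label): "at" ([x, y, z] in m, in world coordinates, good to about 4 mm: the middle of the surface that is visible of it).
- nets.trace(camera, label): "pixels" (400x640 bool, what is visible of it).
- nets.place_of(camera, label): "at" ([x, y, z] in m, in world coordinates, good to about 4 mm: a listed point, or the origin of a listed thing).
The state is a dict: "t": time; "q": joint angles; "qd": joint speeds; "joint_torque": joint torques, N m; "eef_pos": TCP position; "tcp_rot": TCP orientation; "force": force on the tool from outside, world axes, zero at the start; "moment": the same for the moment, N m; "gripper_width": finger opening in m; "gripper_force": force on a finger pad.
Only numpy, scipy, OpenCV 4.12 (cv2) and the standard library are available. Lean on these libraries where they do the work, as an engineer would, in place of code of your own. Each camera call takes 0.05 s, during which the arm holds its last target. There are 200 camera calls.

## Working session

There is one attempt and no reset: what is moved stays moved. The work goes in short steps, Python scripts to look and compute and a tool call to move; the robot and the scene stay as the last step left them, time stands still between calls to the robot, and variables do not carry over. Pictures are saved under pics/ and viewed, at most 10 in all, crops included, and the job is handed in when it is done.

Besides the shell and the picture viewer there is one more tool, called after "Emit:" as name(argument=value, ...), one argument or row to a line, values as JSON. servo_tool: Moves the arm, as the interface text tells. Its arguments: {"type":"object","properties":{"commands":{"type":"array"},"newtons":{"type":"number"}},"required":["commands"]}

```bash
mkdir -p pics; python3 - <<'E'
from workcell import status, eyes, r, nets
import cv2,numpy as np
s=status.sense(); print(s['t'],s['eef_pos'],s['tcp_rot'],s['gripper_width'])
for c in ['top','side']:
    im=eyes.get_image(c); cv2.imwrite(f'pics/{c}0.png',im[:,:,::-1])
    for l in ['jig','bar_pin','bar_end','station','cover_lip','toggle_tip','tin','handle_block','spanner']:
        d=nets.place_of(c,l); print(c,l,[(np.round(x['at'],3).tolist(),round(x['p'],2)) for x in d[:2]])
E
```

```text
0.0 [0.12911263 0.50809574 0.19996304] [ 1.24109440e-01  9.92268051e-01 -9.74070951e-04 -1.11926407e-04] 0.08480160697118246
top jig [([0.548, -0.193, -0.002], 0.94)]
top bar_pin [([0.593, -0.27, 0.029], 0.9)]
top bar_end [([0.475, -0.159, 0.03], 0.7)]
top station [([0.55, 0.187, -0.002], 0.66)]
top cover_lip [([0.54, 0.232, 0.111], 0.87)]
top toggle_tip []
top tin [([0.788, -0.12, 0.001], 0.6)]
top handle_block [([0.536, -0.49, -0.001], 0.6)]
top spanner [([0.641, 0.435, -0.002], 0.56)]
side jig [([0.551, -0.195, -0.0], 0.66)]
side bar_pin [([0.594, -0.265, 0.027], 0.88)]
side bar_end [([0.48, -0.157, 0.028], 0.56)]
side station [([0.549, 0.184, -0.0], 0.85)]
side cover_lip [([0.542, 0.224, 0.106], 0.86)]
side toggle_tip [([0.554, 0.182, 0.098], 0.47)]
side tin [([0.788, -0.113, -0.004], 0.76)]
side handle_block [([0.528, -0.489, -0.0], 0.78)]
side spanner [([0.636, 0.433, -0.001], 0.9), ([0.477, -0.157, 0.029], 0.6)]
```

View pics/top0.png

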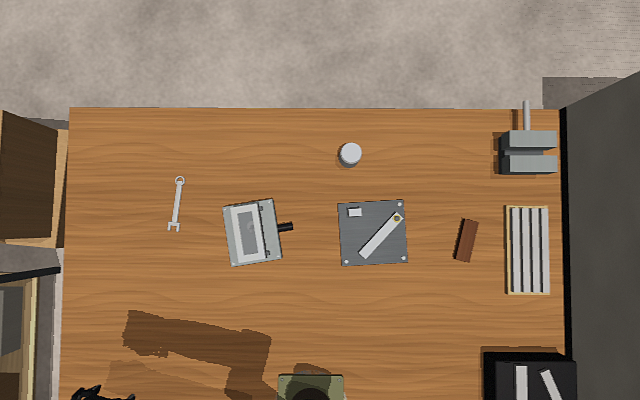

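View pics/side0.png

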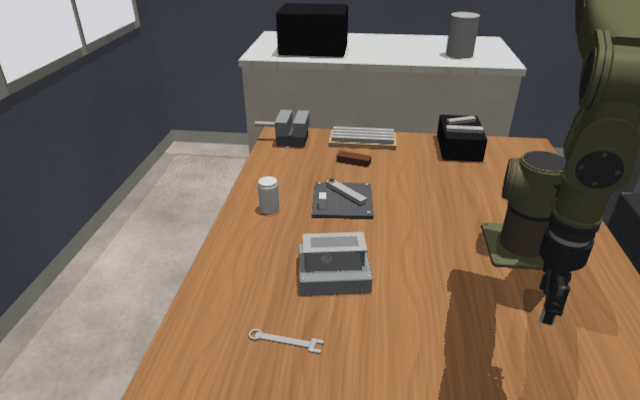

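The top view shows the station at (252,232), with its lip to the left (world +y). The jig is at (373,232), with the bar running from the pin (397,217) to its end (363,255), and the stop at (355,212). The side view agrees: the station is at (335,262) with its cover shut, and the spanner is at (287,340).

```bash
cat > h.py <<'E'
import numpy as np
from scipy.spatial.transform import Rotation as Ro
from workcell import status, eyes, r, nets
pin=np.array([.5935,-.2675]); end=np.array([.4775,-.158]); so=np.array([.5495,.1855]); syaw=-1.415
def S(x,y,z):  # station mm -> world
    c,s=np.cos(syaw),np.sin(syaw); return np.array([so[0]+(c*x-s*y)/1e3,so[1]+(s*x+c*y)/1e3,z/1e3])
def Rs(p):     # tool pitched p below horizontal, pointing to station +x; tool x = -station y
    f=np.array([np.cos(syaw),np.sin(syaw),0]); z=np.cos(p)*f-np.sin(p)*np.array([0,0,1])
    x=-np.array([-np.sin(syaw),np.cos(syaw),0]); return Ro.from_matrix(np.c_[x,np.cross(z,x),z])
def plan(wps,jaw=0,nd=2):  # wps: (pos, Rot or None, nrows)
    s=status.sense(); p=np.array(s['eef_pos']); q=Ro.from_quat(s['tcp_rot']); print('t',s['t'],'F',np.round(s['force'],1))
    for P,R,n in wps:
        for k in range(n,0,-1):
            d=q.inv().apply((np.array(P)-p)/k)/.06
            w=(q.inv()*R).as_rotvec()/k if R is not None else np.zeros(3)
            d,w=np.round(d,nd),np.round(w,3)
            print([*w.tolist(),*d.tolist(),jaw],',',' !!' if abs(d).max()>1 or np.linalg.norm(d)>1.04 or abs(w).max()>.187 else '')
            p=p+q.apply(d*.06); q=q*Ro.from_rotvec(w)
        print('-- at',np.round(p,3))
E
python3 - <<'E'
from h import *
a=np.array(status.sense()['eef_pos'])
R=Ro.from_quat([0.0,1,0,0])
plan([([.30,.2,.19],R,7),([.462,-.217,.15],None,9),([.462,-.217,.025],None,3)])
th0=np.arctan2(*(end-pin)[::-1]); th1=np.pi/2+.055
for th,off in zip(np.linspace(th0,th1,9),[.05,.03]+[.026]*7):
    u=np.array([np.cos(th),np.sin(th)]); n=np.array([u[1],-u[0]]); print(np.round(pin+.13*u-off*n,3))
E
```

```text
t 1.0 F [0.8 0.1 0.3]
[-0.0, -0.0, -0.036, -0.58, -0.61, 0.03, 0] , 
[-0.0, -0.0, -0.035, -0.55, -0.63, 0.03, 0] , 
[-0.0, -0.0, -0.036, -0.53, -0.65, 0.02, 0] , 
[-0.0, -0.0, -0.035, -0.51, -0.67, 0.03, 0] , 
[-0.0, -0.0, -0.036, -0.48, -0.69, 0.02, 0] , 
[0.0, -0.0, -0.035, -0.46, -0.71, 0.03, 0] , 
[0.0, -0.0, -0.036, -0.43, -0.72, 0.02, 0] , 
-- at [0.3  0.2  0.19]
[0.0, 0.0, 0.0, -0.3, -0.77, 0.07, 0] , 
[0.0, 0.0, 0.0, -0.3, -0.77, 0.07, 0] , 
[0.0, 0.0, 0.0, -0.3, -0.77, 0.08, 0] , 
[0.0, 0.0, 0.0, -0.3, -0.77, 0.07, 0] , 
[0.0, 0.0, 0.0, -0.3, -0.77, 0.08, 0] , 
[0.0, 0.0, 0.0, -0.3, -0.77, 0.07, 0] , 
[0.0, 0.0, 0.0, -0.3, -0.78, 0.08, 0] , 
[0.0, 0.0, 0.0, -0.3, -0.77, 0.07, 0] , 
[0.0, 0.0, 0.0, -0.29, -0.78, 0.08, 0] , 
-- at [ 0.462 -0.217  0.15 ]
[0.0, 0.0, 0.0, -0.0, 0.0, 0.69, 0] , 
[0.0, 0.0, 0.0, -0.0, 0.0, 0.69, 0] , 
[0.0, 0.0, 0.0, -0.0, 0.0, 0.7, 0] , 
-- at [ 0.462 -0.217  0.025]
[ 0.465 -0.215]
[ 0.485 -0.189]
[ 0.496 -0.177]
[ 0.505 -0.168]
[ 0.515 -0.161]
[ 0.526 -0.154]
[ 0.537 -0.148]
[ 0.548 -0.143]
[ 0.56  -0.139]
```

Emit:
servo_tool(
  commands=[
    [[0,0,-0.036,-0.58,-0.61,0.03,0],[0,0,-0.036,-0.55,-0.63,0.03,0],[0,0,-0.036,-0.53,-0.65,0.02,0],[0,0,-0.036,-0.51,-0.67,0.03,0],[0,0,-0.036,-0.48,-0.69,0.02,0],[0,0,-0.036,-0.46,-0.71,0.03,0],[0,0,-0.036,-0.43,-0.72,0.02,0],[0,0,0,-0.3,-0.77,0.07,0],[0,0,0,-0.3,-0.77,0.07,0],[0,0,0,-0.3,-0.77,0.07,0]],
  ],
  newtons=40,
)

```text
t: 2.25
eef_pos: [0.3557, 0.0603, 0.1776]
tcp_rot: [-0.002, 1.0, 0.0, 0.001]
force: [0.9, 0.1, 0.6]
gripper_width: -0.0
gripper_force: 0.0
```

Emit:
servo_tool(
  commands=[
    [[0,0,0,-0.3,-0.77,0.07,0],[0,0,0,-0.3,-0.77,0.07,0],[0,0,0,-0.3,-0.77,0.07,0],[0,0,0,-0.3,-0.77,0.07,0],[0,0,0,-0.3,-0.77,0.07,0],[0,0,0,-0.3,-0.77,0.07,0],[0,0,0,0,0,0,0],[0,0,0,0,0,0,0]],
  ],
)

```text
t: 3.25
eef_pos: [0.4634, -0.2147, 0.1519]
tcp_rot: [-0.001, 1.0, 0.0, -0.001]
force: [-0.2, 1.1, 0.8]
gripper_width: -0.0
gripper_force: 0.0
```

Emit:
servo_tool(
  commands=[
    [[0,0,0,0,0,0.7,0],[0,0,0,0,0,0.7,0],[0,0,0,0,0,0.7,0],[0,0,0,-0.17,0.2,0,0],[0,0,0,-0.17,0.2,0,0],[0,0,0,-0.18,0.2,0,0],[0,0,0,-0.15,0.15,0,0],[0,0,0,-0.17,0.12,0,0],[0,0,0,-0.18,0.12,0,0],[0,0,0,-0.18,0.1,0,0]],
  ],
)

```text
t: 4.5
eef_pos: [0.5365, -0.1491, 0.0262]
tcp_rot: [-0.002, 1.0, -0.0, -0.0]
force: [-0.1, 0.3, -0.5]
gripper_width: -0.0001
gripper_force: 0.0
```

Emit:
servo_tool(
  commands=[
    [[0,0,0,-0.18,0.1,0,0],[0,0,0,-0.09,0.05,0,0],[0,0,0,-0.05,0.02,0,0],[0,0,0,0,0,0,0]],
  ],
)

```text
t: 5.0
eef_pos: [0.5548, -0.1393, 0.0261]
tcp_rot: [-0.002, 1.0, -0.0, -0.0]
force: [-0.4, 0.3, -0.5]
gripper_width: -0.0003
gripper_force: 0.0
```

```bash
python3 - <<'E'
from h import *
import cv2
s=status.sense(); print(s['eef_pos'],s['force'])
for c in ['top','side','wrist']:
    im=eyes.get_image(c); 
    if c=='wrist': cv2.imwrite('pics/w1.png',im[:,:,::-1])
    for l in ['bar_pin','bar_end','jig']: print(c,l,[(np.round(x['at'],3).tolist(),round(x['p'],2)) for x in nets.place_of(c,l)[:1]])
E
```

```text
[ 0.5548446  -0.13926279  0.02611409] [-0.39649426  0.31754469 -0.50183676]
top bar_pin [([0.592, -0.269, 0.027], 0.85)]
top bar_end []
top jig []
side bar_pin [([0.594, -0.264, 0.025], 0.85)]
side bar_end [([0.477, -0.158, 0.026], 0.89)]
side jig [([0.549, -0.195, 0.002], 0.91)]
wrist bar_pin []
wrist bar_end [([0.481, -0.159, 0.024], 0.79)]
wrist jig []
```

View pics/w1.png

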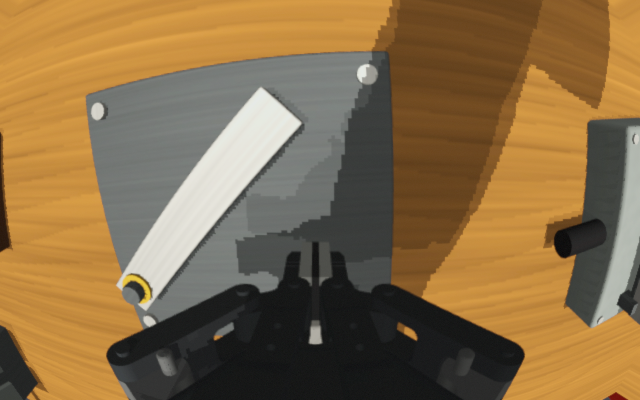

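```bash
python3 - <<'E'
from h import *
import cv2
im=eyes.get_image('side'); cv2.imwrite('pics/s1.png',cv2.resize(im[150:250,270:430,::-1],None,fx=4,fy=4))
E
```

```text
(no output)
```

View pics/s1.png

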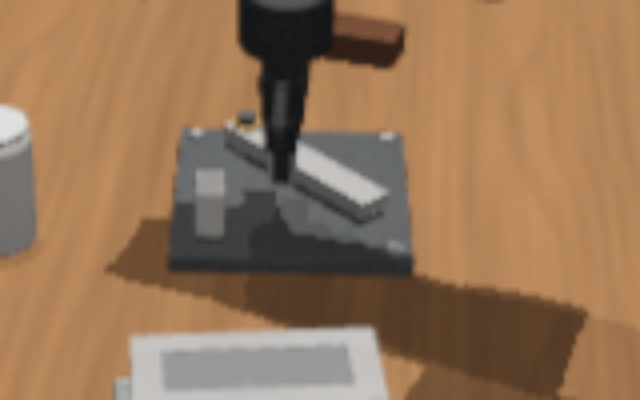

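The wrist view shows the bar still turned back, from the pin (133,290) to its end (283,105). The fingers are on the stop side of it, so they passed over the bar while still descending. I'll go back over, settle at height, and then push.

Emit:
servo_tool(
  commands=[
    [[0,0,0,0,0,-0.7,0],[0,0,0,0,0,-0.5,0],[0,0,0,0,0,0,0],[0,0,0,0.5,-0.42,0,0],[0,0,0,0.5,-0.42,0,0],[0,0,0,0.52,-0.42,0,0],[0,0,0,0,0,0,0],[0,0,0,0,0,0.6,0],[0,0,0,0,0,0.6,0],[0,0,0,0,0,0,0]],
  ],
)

```text
t: 6.9
eef_pos: [0.4614, -0.2132, 0.0233]
tcp_rot: [-0.002, 1.0, 0.002, -0.003]
force: [-0.2, -0.1, -0.5]
gripper_width: -0.0003
gripper_force: 0.0
```

Emit:
servo_tool(
  commands=[
    [[0,0,0,0,0,0,0],[0,0,0,-0.17,0.18,0,0],[0,0,0,-0.17,0.18,0,0],[0,0,0,0,0,0,0],[0,0,0,0,0,0,0]],
  ],
)

```text
t: 7.52
eef_pos: [0.4845, -0.1932, 0.0264]
tcp_rot: [-0.002, 1.0, -0.0, 0.0]
force: [-0.0, -0.1, -0.4]
gripper_width: -0.0002
gripper_force: 0.0
```

Emit:
servo_tool(
  commands=[
    [[0,0,0,-0.1,0.14,0,0],[0,0,0,-0.1,0.13,0,0],[0,0,0,-0.15,0.15,0,0],[0,0,0,-0.16,0.12,0,0],[0,0,0,-0.18,0.12,0,0],[0,0,0,-0.18,0.1,0,0],[0,0,0,-0.18,0.09,0,0],[0,0,0,-0.1,0.04,0,0],[0,0,0,0,0,0,0],[0,0,0,0,0,0,0]],
  ],
)

```text
t: 8.78
eef_pos: [0.5526, -0.1399, 0.0261]
tcp_rot: [-0.001, 1.0, 0.0, -0.0]
force: [0.2, -0.6, -0.0]
gripper_width: -0.0001
gripper_force: 0.0
```

```bash
python3 - <<'E'
from h import *
s=status.sense(); print(s['eef_pos'],s['force'])
for c in ['side','wrist']:
    im=eyes.get_image(c); 
    for l in ['bar_end','bar_pin']: print(c,l,[(np.round(x['at'],3).tolist(),round(x['p'],2)) for x in nets.place_of(c,l)[:1]])
E
```

```text
[ 0.55263266 -0.1399457   0.02608221] [ 0.23858276 -0.57487452 -0.02903161]
side bar_end [([0.476, -0.155, 0.029], 0.77)]
side bar_pin [([0.594, -0.266, 0.026], 0.96)]
wrist bar_end [([0.48, -0.157, 0.028], 0.74)]
wrist bar_pin [([0.593, -0.266, 0.028], 0.86)]
```

```bash
python3 - <<'E'
from h import *
import cv2
s=status.sense(); p=np.array(s['eef_pos']); print(p,s['t'],s['q'])
for c in ['side','top']:
    m=eyes.camera_model(c); im=eyes.get_image(c)[:,:,::-1].copy()
    T=np.linalg.inv(m['pose'])
    for P in [p,[p[0],p[1],.036],[p[0],p[1],.08],[.593,-.267,.028],[.477,-.158,.028]]:
        v=T[:3,:3]@np.array(P)+T[:3,3]; u=np.array(m['mtx'])@v; print(c,np.round(P,3),np.round(u[:2]/u[2],1))
    if c=='side': cv2.imwrite('pics/s2.png',cv2.resize(im[150:225,300:400],None,fx=8,fy=8))
E
```

```text
[ 0.55288488 -0.139938    0.02623732] 9.075 [-2.47900485e-01  4.62572190e-01 -3.15753241e-01  7.92611341e-01
  2.42568029e-06 -2.50783533e-01]
side [ 0.553 -0.14   0.026] [340.8 203.2]
side [ 0.553 -0.14   0.036] [340.8 200.8]
side [ 0.553 -0.14   0.08 ] [341.1 189.3]
side [ 0.593 -0.267  0.028] [332.2 182.9]
side [ 0.477 -0.158  0.028] [363.9 201.3]
top [ 0.553 -0.14   0.026] [356. 231.]
top [ 0.553 -0.14   0.036] [356.3 231.1]
top [ 0.553 -0.14   0.08 ] [357.6 231.2]
top [ 0.593 -0.267  0.028] [396.5 218.5]
top [ 0.477 -0.158  0.028] [361.8 255.3]
```

View pics/s2.png

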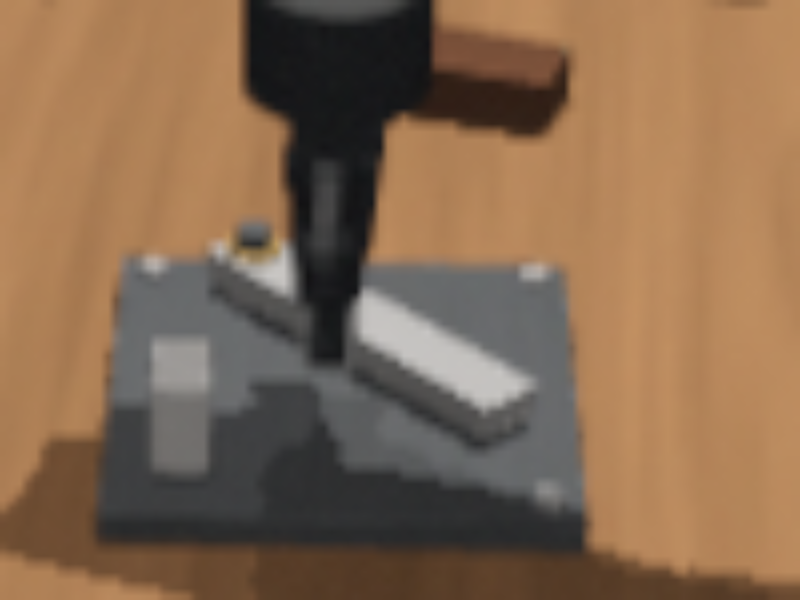

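The side view shows the fingertip at about (341,195), but the reported TCP projects to (341,203). The real tip is therefore about 30 mm higher than reported and passed over the bar. I'll probe down gently onto the free plate to measure it.

Emit:
servo_tool(
  commands=[
    [[0,0,0,0,0,0.15,0],[0,0,0,0,0,0.1,0],[0,0,0,0,0,0,0],[0,0,0,0,0,0,0]],
  ],
)

```text
t: 9.68
eef_pos: [0.5531, -0.1398, 0.0111]
tcp_rot: [-0.002, 1.0, 0.0, -0.0]
force: [0.3, 0.2, -0.5]
gripper_width: -0.0
gripper_force: 0.0
```

```bash
python3 - <<'E'
from h import *
import cv2
s=status.sense(); print(s['eef_pos'],s['force'])
im=eyes.get_image('side')[:,:,::-1]; cv2.imwrite('pics/s3.png',cv2.resize(im[150:225,300:400],None,fx=8,fy=8))
print(eyes.camera_model('wrist')['hand_eye'])
E
```

```text
[ 0.55307797 -0.13977134  0.01106456] [ 0.25796361  0.18918876 -0.45659893]
[[ 1.37846899e-03 -9.56177722e-01 -2.92783645e-01  7.34711020e-02]
 [ 9.99998897e-01  1.47994971e-03 -1.25100802e-04  5.81465548e-04]
 [ 5.52923671e-04 -2.92783150e-01  9.56178708e-01 -1.72268273e-01]
 [ 0.00000000e+00  0.00000000e+00  0.00000000e+00  1.00000000e+00]]
```

View pics/s3.png

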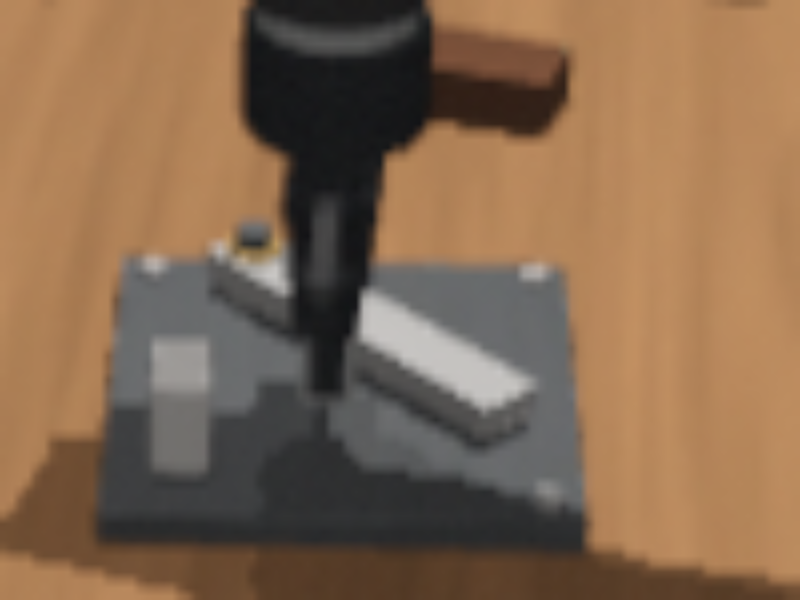

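At a reported z of 0.011 there is no contact, and the tip shows at (341,199), so it's really at about z 0.040. From now on I'll allow for the tip being about 29 mm short. I'll go back behind the bar and lower.

Emit:
servo_tool(
  commands=[
    [[0,0,0,0,0,-0.65,0],[0,0,0,0,0,0,0],[0,0,0,0.5,-0.41,0,0],[0,0,0,0.5,-0.41,0,0],[0,0,0,0.53,-0.42,0,0],[0,0,0,0,0,0,0],[0,0,0,0,0,0.5,0],[0,0,0,0,0,0.43,0],[0,0,0,0,0,0,0],[0,0,0,0,0,0,0]],
  ],
)

```text
t: 10.98
eef_pos: [0.4625, -0.2144, -0.0051]
tcp_rot: [-0.002, 1.0, -0.0, 0.0]
force: [0.1, -0.5, 0.2]
gripper_width: -0.0002
gripper_force: 0.0
```

Emit:
servo_tool(
  commands=[
    [[0,0,0,-0.17,0.18,0,0],[0,0,0,-0.17,0.18,0,0],[0,0,0,-0.1,0.14,0,0],[0,0,0,-0.1,0.13,0,0],[0,0,0,-0.15,0.15,0,0],[0,0,0,0,0,0,0]],
  ],
)

```text
t: 11.72
eef_pos: [0.5038, -0.1666, -0.0056]
tcp_rot: [-0.002, 1.0, 0.0, 0.0]
force: [-0.7, -0.7, 0.6]
gripper_width: 0.0002
gripper_force: 0.0
```

```bash
python3 - <<'E'
from h import *
s=status.sense(); print(s['eef_pos'],s['force'])
for c in ['side','wrist']:
    im=eyes.get_image(c); 
    for l in ['bar_end']: print(c,l,[(np.round(x['at'],3).tolist(),round(x['p'],2)) for x in nets.place_of(c,l)[:1]])
E
```

```text
[ 0.50379789 -0.16662003 -0.0056029 ] [-0.72483556 -0.70010375  0.59549799]
side bar_end [([0.552, 0.181, 0.095], 0.64)]
wrist bar_end [([0.518, -0.126, 0.024], 0.6)]
```

Contact works, and the bar is turning. Continuing the arc.

Emit:
servo_tool(
  commands=[
    [[0,0,0,-0.19,0.1,0,0],[0,0,0,-0.18,0.11,0,0],[0,0,0,-0.18,0.1,0,0],[0,0,0,-0.18,0.08,0,0],[0,0,0,-0.12,0.04,0,0],[0,0,0,0,0,0,0]],
  ],
)

```text
t: 12.68
eef_pos: [0.5552, -0.1413, -0.0054]
tcp_rot: [-0.002, 1.0, 0.0, 0.001]
force: [0.4, -0.9, 0.9]
gripper_width: -0.0003
gripper_force: 0.0
```

```bash
python3 - <<'E'
from h import *
s=status.sense(); print(s['eef_pos'],s['force'])
for c in ['side','wrist']:
    im=eyes.get_image(c); 
    for l in ['bar_end','bar_pin','jig']: print(c,l,[(np.round(x['at'],3).tolist(),round(x['p'],2)) for x in nets.place_of(c,l)[:1]])
E
```

```text
[ 0.55517344 -0.14125381 -0.00542192] [ 0.44888563 -0.88654577  0.93152661]
side bar_end [([0.581, -0.104, 0.028], 0.52)]
side bar_pin [([0.593, -0.264, 0.025], 0.87)]
side jig [([0.55, -0.193, 0.004], 0.95)]
wrist bar_end [([0.582, -0.109, 0.025], 0.96)]
wrist bar_pin [([0.591, -0.265, 0.026], 0.84)]
wrist jig [([0.552, -0.191, 0.001], 0.65)]
```

Emit:
servo_tool(
  commands=[
    [[0,0,0,-0.05,0,0,0],[0,0,0,0,0,0,0]],
  ],
)

```text
t: 13.32
eef_pos: [0.5568, -0.1416, -0.0056]
tcp_rot: [-0.002, 1.0, 0.0, -0.0]
force: [-0.1, 0.7, -1.3]
gripper_width: 0.0
gripper_force: 0.1
```

Emit:
servo_tool(
  commands=[
    [[0,0,0,-0.05,0,0,0],[0,0,0,0,0,0,0]],
  ],
)

```text
t: 13.58
eef_pos: [0.5598, -0.1414, -0.0057]
tcp_rot: [-0.002, 1.0, 0.0, -0.0]
force: [-0.2, -0.6, 0.2]
gripper_width: -0.0001
gripper_force: 0.3
```

Emit:
servo_tool(
  commands=[
    [[0,0,0,-0.05,0,0,0],[0,0,0,0,0,0,0]],
  ],
)

```text
t: 13.82
eef_pos: [0.5604, -0.1413, -0.0059]
tcp_rot: [-0.002, 1.0, 0.0, -0.002]
force: [-5.2, 0.7, 4.1]
gripper_width: -0.0003
gripper_force: 2.6
```

Emit:
servo_tool(
  commands=[
    [[0,0,0,-0.04,0,0,0],[0,0,0,0,0,0,0]],
  ],
)

```text
t: 14.08
eef_pos: [0.5603, -0.1413, -0.0061]
tcp_rot: [-0.001, 1.0, 0.0, -0.004]
force: [-9.1, 1.0, 7.3]
gripper_width: 0.0001
gripper_force: 4.8
```

The bar is against the stop: 9 N, no further travel. Now I'll withdraw and plan the approach to the station.

Emit:
servo_tool(
  commands=[
    [[0,0,0,0.3,0,0,0],[0,0,0,0.3,0,-0.2,0],[0,0,0,0,0,-0.9,0],[0,0,0,0,0,-0.9,0],[0,0,0,0,0,-0.9,0],[0,0,0,0,0,-0.9,0],[0,0,0,0,0,0,0]],
  ],
)

```text
t: 14.95
eef_pos: [0.5332, -0.1428, 0.2278]
tcp_rot: [-0.002, 1.0, -0.002, 0.006]
force: [1.6, -0.5, -1.6]
gripper_width: 0.0003
gripper_force: 0.0
```

```bash
cat >> h.py <<'E'
OFF=.029
def tip(x,y,z,p): # TCP target so that the real tip is at station (x,y,z) mm, pitch p deg
    R=Rs(np.radians(p)); return S(x,y,z)+R.apply([0,0,OFF]),R
def where():
    s=status.sense(); q=Ro.from_quat(s['tcp_rot']); w=np.array(s['eef_pos'])-q.apply([0,0,OFF])-[*so,0]
    c,sn=np.cos(syaw),np.sin(syaw); z=q.apply([0,0,1])
    print('t',round(s['t'],2),'tip station mm',np.round([1e3*(c*w[0]+sn*w[1]),1e3*(-sn*w[0]+c*w[1]),1e3*w[2]],1),'pitch',round(np.degrees(-np.arcsin(z[2])),1),'F',np.round(s['force'],1),'q',np.round(s['q'],2))
E
python3 - <<'E'
from h import *
print(eyes.camera_model('wrist')['mtx'])
im=eyes.get_image('wrist'); im=eyes.get_image('side'); 
for l in ['bar_end','cover_lip','toggle_tip','station']: print(l,[(np.round(x['at'],3).tolist(),round(x['p'],2)) for c in ['wrist','side'] for x in nets.place_of(c,l)[:1]])
m,R=tip(-110,-35,150,50); print(m)
plan([([.52,.1,.25],None,5),(m+[0,0,.04],R,6),(m,R,2)])
E
```

```text
[[309.70691629   0.         315.04030837]
 [  0.         309.70691629 200.35635507]
 [  0.           0.           1.        ]]
bar_end [([0.589, -0.108, 0.023], 0.81), ([0.583, -0.105, 0.03], 0.66)]
cover_lip [([0.542, 0.23, 0.109], 0.92), ([0.543, 0.225, 0.105], 0.57)]
toggle_tip [([0.541, 0.227, 0.11], 0.3), ([0.553, 0.179, 0.096], 0.38)]
station [([0.547, 0.184, -0.0], 0.94), ([0.55, 0.187, 0.001], 0.68)]
[0.500748   0.2703218  0.12778471]
t 15.45 F [-0.  -0.6  0.4]
[0.0, 0.0, 0.0, 0.03, 0.81, -0.09, 0] , 
[0.0, 0.0, 0.0, 0.03, 0.8, -0.1, 0] , 
[0.0, 0.0, 0.0, 0.02, 0.81, -0.09, 0] , 
[0.0, 0.0, 0.0, 0.03, 0.8, -0.1, 0] , 
[0.0, 0.0, 0.0, 0.02, 0.81, -0.09, 0] , 
-- at [0.52 0.1  0.25]
[0.116, -0.009, -0.024, 0.05, 0.47, 0.23, 0] , 
[0.116, -0.009, -0.024, 0.04, 0.5, 0.17, 0] , 
[0.116, -0.009, -0.024, 0.03, 0.51, 0.11, 0] , 
[0.116, -0.009, -0.025, 0.02, 0.53, 0.05, 0] , 
[0.117, -0.009, -0.024, 0.01, 0.53, -0.01, 0] , 
[0.116, -0.01, -0.025, -0.0, 0.52, -0.07, 0] , 
-- at [0.5   0.27  0.168]
[0.0, 0.0, 0.0, -0.0, 0.21, 0.26, 0] , 
[0.0, 0.0, 0.0, -0.0, 0.22, 0.25, 0] , 
-- at [0.5   0.271 0.128]
```

Emit:
servo_tool(
  commands=[
    [[0,0,0,0.03,0.81,-0.1,0],[0,0,0,0.03,0.81,-0.1,0],[0,0,0,0.03,0.81,-0.1,0],[0,0,0,0.03,0.81,-0.1,0],[0,0,0,0.03,0.81,-0.1,0],[0.116,-0.009,-0.024,0.05,0.47,0.23,0],[0.116,-0.009,-0.024,0.04,0.5,0.17,0],[0.116,-0.009,-0.024,0.03,0.51,0.11,0],[0.116,-0.009,-0.024,0.02,0.53,0.05,0],[0.116,-0.009,-0.024,0.01,0.53,0,0]],
  ],
)

```text
t: 16.7
eef_pos: [0.5036, 0.2445, 0.1834]
tcp_rot: [-0.061, 0.956, -0.287, 0.024]
force: [0.2, 0.5, 0.9]
gripper_width: 0.0001
gripper_force: 0.0
```

Emit:
servo_tool(
  commands=[
    [[0.116,-0.009,-0.024,0,0.52,-0.07,0],[0,0,0,0,0.21,0.1,0],[0,0,0,0,0,0,0]],
  ],
)

```text
t: 17.08
eef_pos: [0.4986, 0.2769, 0.1558]
tcp_rot: [-0.073, 0.937, -0.341, 0.026]
force: [-0.7, -0.8, 1.8]
gripper_width: -0.0004
gripper_force: 0.0
```

```bash
python3 - <<'E'
from h import *
import cv2
where()
im=eyes.get_image('side')[:,:,::-1].copy(); m=eyes.camera_model('side'); T=np.linalg.inv(m['pose'])
s=status.sense(); q=Ro.from_quat(s['tcp_rot'])
for k in [0,.029]:
    v=T[:3,:3]@(np.array(s['eef_pos'])-q.apply([0,0,k]))+T[:3,3]; u=np.array(m['mtx'])@v; u=u[:2]/u[2]; print(k,u)
v=T[:3,:3]@S(-42,0,110)+T[:3,3]; u=np.array(m['mtx'])@v;print('lip',u[:2]/u[2])
cv2.imwrite('pics/s4.png',cv2.resize(im[150:300,260:460],None,fx=4,fy=4))
E
```

```text
t 17.07 tip station mm [-116.9  -36.   178. ] pitch 50.0 F [-0.7 -0.8  1.8] q [ 0.82  0.7   0.23  1.58 -0.53  0.8 ]
0 [350.97473115 251.05094034]
0.029 [352.05340484 248.56251179]
lip [334.46499209 252.51158954]
```

View pics/s4.png

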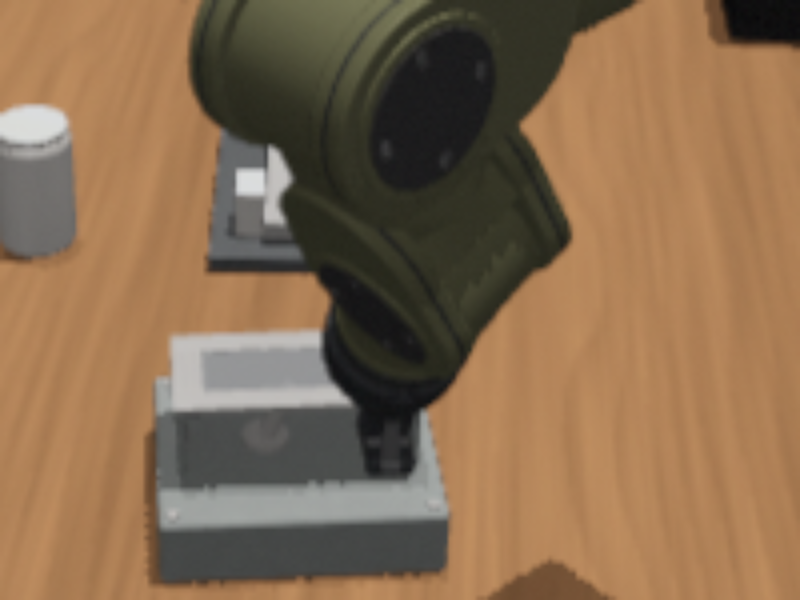

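The side view shows the gripper linkage's outer knuckle at (357,268). It bulges along tool y and hides the tip; the bar lies against the stop at (327,203). I'll roll the tool 90° so the linkage spreads along the station's y, then go in under the lip.

```bash
cat >> h.py <<'E'
_Rs=Rs
def Rs(p): return _Rs(p)*Ro.from_euler('z',np.pi/2)
E
python3 - <<'E'
from h import *
W=[(*tip(-117,-36,170,50),9),(*tip(-90,-35,88,50),3),(*tip(-22,-35,86,50),3)]
plan(W)
E
```

```text
t 17.125 F [ 0.4 -0.   0.5]
[-0.0, -0.0, 0.174, 0.0, 0.01, 0.01, 0] , 
[-0.0, -0.0, 0.174, 0.0, 0.01, 0.01, 0] , 
[-0.0, -0.0, 0.174, 0.01, 0.01, 0.01, 0] , 
[-0.0, -0.0, 0.174, 0.01, 0.01, 0.01, 0] , 
[-0.0, -0.0, 0.174, 0.01, 0.01, 0.01, 0] , 
[-0.0, -0.0, 0.175, 0.01, 0.01, 0.02, 0] , 
[-0.0, -0.0, 0.174, 0.01, 0.01, 0.01, 0] , 
[-0.0, -0.0, 0.175, 0.01, 0.0, 0.02, 0] , 
[-0.0, -0.0, 0.174, 0.02, 0.0, 0.01, 0] , 
-- at [0.498 0.277 0.148]
[-0.0, -0.0, 0.0, 0.18, 0.01, 0.45, 0] , 
[-0.0, -0.0, 0.0, 0.18, 0.01, 0.45, 0] , 
[-0.0, -0.0, 0.0, 0.17, 0.0, 0.44, 0] , 
-- at [0.504 0.251 0.066]
[-0.0, -0.0, 0.0, -0.28, 0.0, 0.25, 0] , 
[-0.0, -0.0, 0.0, -0.28, 0.0, 0.25, 0] , 
[-0.0, -0.0, 0.0, -0.29, 0.0, 0.25, 0] , 
-- at [0.514 0.183 0.064]
```

Emit:
servo_tool(
  commands=[
    [[0,0,0.174,0,0.01,0.01,0],[0,0,0.174,0,0.01,0.01,0],[0,0,0.174,0.01,0.01,0.01,0],[0,0,0.174,0.01,0.01,0.01,0],[0,0,0.174,0.01,0.01,0.01,0],[0,0,0.174,0.01,0.01,0.02,0],[0,0,0.174,0.01,0.01,0.01,0],[0,0,0.174,0.01,0,0.02,0],[0,0,0.174,0.02,0,0.01,0],[0,0,0,0,0,0,0]],
  ],
)

```text
t: 18.38
eef_pos: [0.4991, 0.2766, 0.15]
tcp_rot: [0.611, 0.715, -0.221, 0.259]
force: [0.8, 0.1, -0.1]
gripper_width: 0.0001
gripper_force: 0.0
```

Emit:
servo_tool(
  commands=[
    [[0,0,0,0.18,0.01,0.45,0],[0,0,0,0.18,0.01,0.45,0],[0,0,0,0.17,0,0.44,0],[0,0,0,0,0,0,0],[0,0,0,0,0,0,0]],
  ],
)

```text
t: 19.0
eef_pos: [0.5042, 0.2514, 0.0672]
tcp_rot: [0.61, 0.715, -0.222, 0.259]
force: [-1.1, 0.8, -0.3]
gripper_width: 0.0004
gripper_force: 0.0
```

```bash
python3 - <<'E'
from h import *
import cv2
where()
a=eyes.get_image('wrist'); 
for l in ['cover_lip','toggle_tip']: print(l,[(np.round(x['at'],3).tolist(),round(x['p'],2)) for x in nets.place_of('wrist',l)[:2]])
b=eyes.get_image('side')[150:300,260:460]
cv2.imwrite('pics/w5.png',np.hstack([cv2.resize(a,None,fx=.62,fy=.62),cv2.resize(b,(330,248))])[:,:,::-1])
E
```

```text
t 19.0 tip station mm [-90.7 -34.5  89.5] pitch 50.1 F [-1.1  0.8 -0.3] q [ 0.79  0.74  0.06  1.36 -0.54  2.33]
cover_lip []
toggle_tip []
```

View pics/w5.png

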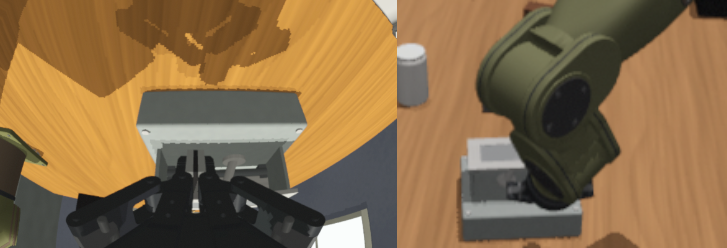

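The wrist view shows the fingertips at (198,155), pointing into the open front between the -y cheek and the toggle at (232,162). Inserting under the lip.

Emit:
servo_tool(
  commands=[
    [[0,0,0,-0.28,0,0.25,0],[0,0,0,-0.28,0,0.25,0],[0,0,0,-0.27,0,0.24,0],[0,0,0,0,0,0,0],[0,0,0,0,0,0,0]],
  ],
)

```text
t: 19.82
eef_pos: [0.514, 0.1863, 0.0636]
tcp_rot: [0.61, 0.715, -0.222, 0.259]
force: [-0.4, 0.7, -2.8]
gripper_width: -0.0002
gripper_force: 0.6
```

```bash
python3 - <<'E'
from h import *
where()
W=[]
h=np.array([32,62])
for ang,p,n in [(140,50,2),(125,55,2),(110,62,3),(95,72,3),(88,78,2)]:
    a=np.radians(ang); c=h+75*np.array([np.cos(a),np.sin(a)]); pr=np.radians(p)
    t=c-11*np.array([np.sin(pr),np.cos(pr)])
    W.append((*tip(t[0],-35,t[1],p),n))
W+=[(*tip(12,-35,105,82),3),(*tip(8,-35,76,85),2)]
plan(W)
E
```

```text
t 19.82 tip station mm [-24.9 -35.   85.8] pitch 50.1 F [-0.4  0.7 -2.8] q [ 0.71  0.67 -0.07  1.24 -0.58  2.24]
t 19.825 F [-0.4  0.7 -2.8]
[0.0, -0.001, 0.001, -0.04, -0.0, -0.16, 0] , 
[0.0, -0.001, 0.001, -0.03, -0.0, -0.16, 0] , 
-- at [0.513 0.195 0.081]
[0.0, 0.044, 0.0, -0.14, -0.0, -0.01, 0] , 
[0.0, 0.044, 0.0, -0.14, -0.0, -0.03, 0] , 
-- at [0.514 0.184 0.093]
[0.0, 0.041, 0.0, -0.09, -0.0, 0.01, 0] , 
[0.0, 0.04, 0.0, -0.09, -0.0, 0.0, 0] , 
[0.0, 0.041, 0.0, -0.09, -0.0, -0.0, 0] , 
-- at [0.517 0.17  0.102]
[0.0, 0.058, 0.0, -0.08, -0.0, 0.02, 0] , 
[0.0, 0.058, 0.0, -0.08, -0.0, 0.01, 0] , 
[0.0, 0.058, 0.0, -0.08, -0.0, 0.0, 0] , 
-- at [0.519 0.156 0.106]
[0.0, 0.053, 0.0, -0.05, -0.0, 0.01, 0] , 
[0.0, 0.052, 0.0, -0.04, -0.0, 0.01, 0] , 
-- at [0.52  0.151 0.106]
[0.0, 0.023, 0.0, 0.11, -0.0, 0.15, 0] , 
[0.0, 0.023, 0.0, 0.1, -0.0, 0.15, 0] , 
[0.0, 0.024, 0.0, 0.11, -0.0, 0.15, 0] , 
-- at [0.517 0.164 0.076]
[-0.0, 0.026, 0.0, 0.08, -0.0, 0.24, 0] , 
[-0.0, 0.026, 0.0, 0.07, -0.0, 0.23, 0] , 
-- at [0.517 0.17  0.047]
```

Emit:
servo_tool(
  commands=[
    [[0,0,0,-0.04,0,-0.16,0],[0,0,0,-0.03,0,-0.16,0],[0,0.044,0,-0.14,0,-0.02,0],[0,0.044,0,-0.14,0,-0.02,0],[0,0.041,0,-0.09,0,0,0],[0,0.041,0,-0.09,0,0,0],[0,0.041,0,-0.09,0,0,0]],
  ],
)

```text
t: 20.7
eef_pos: [0.5171, 0.1706, 0.1029]
tcp_rot: [0.63, 0.739, -0.156, 0.182]
force: [1.1, 1.2, -1.8]
gripper_width: 0.0001
gripper_force: 0.9
```

```bash
python3 - <<'E'
from h import *
import cv2
where()
a=eyes.get_image('wrist'); b=eyes.get_image('side')[170:290,280:400]
print([(np.round(x['at'],3).tolist(),round(x['p'],2)) for c in ('wrist','side') for x in nets.place_of(c,'cover_lip')[:1]])
cv2.imwrite('pics/w6.png',np.hstack([cv2.resize(a,None,fx=.7,fy=.7),cv2.resize(b,(280,280))])[:,:,::-1])
E
```

```text
t 20.7 tip station mm [ -3.8 -34.4 128.6] pitch 62.3 F [ 1.1  1.2 -1.8] q [ 0.59  0.5  -0.14  1.15 -0.44  2.05]
[([0.548, 0.185, 0.146], 0.62), ([0.547, 0.182, 0.14], 0.94)]
```

View pics/w6.png

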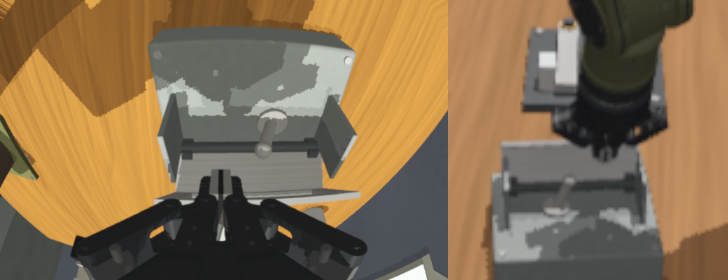

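The cover is leaning open on the fingertips. The wrist view shows its lip at about (260,198), and the toggle is free at (265,150), to the right of the fingers at (220,180). I'll continue the arc and then lower beside the toggle.

Emit:
servo_tool(
  commands=[
    [[0,0.058,0,-0.08,0,0.01,0],[0,0.058,0,-0.08,0,0.01,0],[0,0.058,0,-0.08,0,0.01,0],[0,0.052,0,-0.05,0,0.01,0],[0,0.052,0,-0.04,0,0.01,0],[0,0,0,0,0,0,0]],
  ],
)

```text
t: 21.65
eef_pos: [0.5197, 0.1502, 0.1069]
tcp_rot: [0.646, 0.756, -0.068, 0.079]
force: [0.2, 1.7, 0.5]
gripper_width: -0.0001
gripper_force: 0.7
```

Emit:
servo_tool(
  commands=[
    [[0,0.023,0,0.11,0,0.15,0],[0,0.023,0,0.1,0,0.15,0],[0,0.023,0,0.11,0,0.15,0],[0,0.026,0,0.08,0,0.24,0],[0,0.026,0,0.07,0,0.23,0],[0,0,0,0,0,0,0]],
  ],
)

```text
t: 22.4
eef_pos: [0.5148, 0.1686, 0.0459]
tcp_rot: [0.649, 0.76, -0.031, 0.032]
force: [-0.6, 0.5, -0.7]
gripper_width: 0.0002
gripper_force: 0.0
```

```bash
python3 - <<'E'
from h import *
where()
for c in ('wrist','side'):
    eyes.get_image(c)
    for l in ['cover_lip','toggle_tip']: print(c,l,[(np.round(x['at'],3).tolist(),round(x['p'],2)) for x in nets.place_of(c,l)[:1]])
print('off',S(5,2,99),'on',S(5,38,99))
plan([(*tip(8,-10,76,85),2),(*tip(8,16,76,85),4)])
E
```

```text
t 22.4 tip station mm [  8.7 -36.7  74.8] pitch 84.9 F [-0.6  0.5 -0.7] q [ 0.37  0.42 -0.34  0.84 -0.08  1.79]
wrist cover_lip []
wrist toggle_tip [([0.554, 0.182, 0.101], 0.67)]
side cover_lip [([0.554, 0.163, 0.145], 0.85)]
side toggle_tip [([0.552, 0.18, 0.098], 0.47)]
off [0.55225161 0.18087089 0.099     ] on [0.58781559 0.1864569  0.099     ]
t 22.7 F [-0.8  1.9 -0.2]
[-0.001, 0.0, 0.001, 0.0, 0.21, 0.01, 0] , 
[-0.0, 0.0, 0.001, 0.0, 0.21, 0.0, 0] , 
-- at [0.542 0.173 0.047]
[-0.0, 0.0, 0.0, 0.0, 0.11, 0.0, 0] , 
[-0.0, 0.0, 0.0, 0.0, 0.11, 0.0, 0] , 
[-0.0, 0.0, 0.0, 0.0, 0.1, 0.0, 0] , 
[-0.0, 0.0, 0.0, 0.0, 0.11, 0.0, 0] , 
-- at [0.567 0.177 0.047]
```

Emit:
servo_tool(
  commands=[
    [[0,0,0,0,0.21,0,0],[0,0,0,0,0.21,0,0],[0,0,0,0,0.11,0,0],[0,0,0,0,0.11,0,0],[0,0,0,0,0.1,0,0],[0,0,0,0,0.11,0,0],[0,0,0,0,0,0,0]],
  ],
)

```text
t: 23.58
eef_pos: [0.5638, 0.1768, 0.0468]
tcp_rot: [0.648, 0.76, -0.031, 0.031]
force: [-7.0, 1.7, 2.8]
gripper_width: 0.0
gripper_force: 3.9
```

```bash
python3 - <<'E'
from h import *
where()
for c in ('wrist','side'):
    eyes.get_image(c)
    for l in ['cover_lip','toggle_tip']: print(c,l,[(np.round(x['at'],3).tolist(),round(x['p'],2)) for x in nets.place_of(c,l)[:1]])
E
```

```text
t 23.57 tip station mm [ 8.3 13.  75.7] pitch 85.0 F [-7.   1.7  2.8] q [ 0.35  0.49 -0.21  0.9  -0.08  1.77]
wrist cover_lip [([0.546, 0.189, 0.0], 0.33)]
wrist toggle_tip [([0.589, 0.189, 0.098], 0.72)]
side cover_lip [([0.554, 0.164, 0.143], 0.98)]
side toggle_tip [([0.588, 0.189, 0.097], 0.65)]
```

The toggle is at its end stop (7 N, tip at the "on" position). I'll ease off and withdraw upward so the cover drops.

Emit:
servo_tool(
  commands=[
    [[0,0,0,0,-0.2,0,0],[0,0,0,0,0,-0.4,0],[0,0,0,0.1,0,-0.4,0],[0,0,0,0.1,0,-0.5,0],[0,0,0,0,0,-0.7,0],[0,0,0,0,0,-0.8,0],[0,0,0,0,0,-0.7,0],[0,0,0,0.8,0,0,0],[0,0,0,0.8,0,0,0],[0,0,0,0,0,0,0]],
  ],
)

```text
t: 25.12
eef_pos: [0.5356, 0.3025, 0.2468]
tcp_rot: [0.647, 0.761, -0.028, 0.033]
force: [0.9, -0.6, 0.2]
gripper_width: -0.0
gripper_force: 0.0
```

```bash
python3 - <<'E'
from h import *
import cv2
where()
for c in ('top','side','wrist'):
    im=eyes.get_image(c)
    for l in ['cover_lip','toggle_tip','bar_end','tin','spanner','handle_block']: print(c,l,[(np.round(x['at'],3).tolist(),round(x['p'],2)) for x in nets.place_of(c,l)[:1]])
    if c=='side': cv2.imwrite('pics/s7.png',cv2.resize(im[120:370,200:450],None,fx=2.3,fy=2.3)[:,:,::-1])
E
```

```text
t 25.12 tip station mm [-120.3    4.4  275.6] pitch 85.0 F [ 0.9 -0.6  0.2] q [ 0.56  0.44  0.24  1.41 -0.08  1.97]
top cover_lip [([0.539, 0.23, 0.109], 0.91)]
top toggle_tip []
top bar_end [([0.58, -0.109, 0.027], 0.76)]
top tin [([0.79, -0.12, 0.003], 0.8)]
top spanner [([0.644, 0.435, 0.002], 0.8)]
top handle_block [([0.536, -0.493, -0.0], 0.84)]
side cover_lip [([0.544, 0.224, 0.103], 0.74)]
side toggle_tip [([0.588, 0.185, 0.098], 0.35)]
side bar_end [([0.594, -0.267, 0.028], 0.65)]
side tin [([0.793, -0.118, -0.006], 0.84)]
side spanner [([0.635, 0.432, -0.001], 0.64)]
side handle_block [([0.525, -0.488, 0.0], 0.58)]
wrist cover_lip [([0.54, 0.228, 0.109], 0.92)]
wrist toggle_tip []
wrist bar_end [([0.541, 0.23, 0.111], 0.46)]
wrist tin [([0.641, 0.434, -0.003], 0.25)]
wrist spanner [([0.641, 0.436, -0.002], 0.78)]
wrist handle_block []
```

View pics/s7.png

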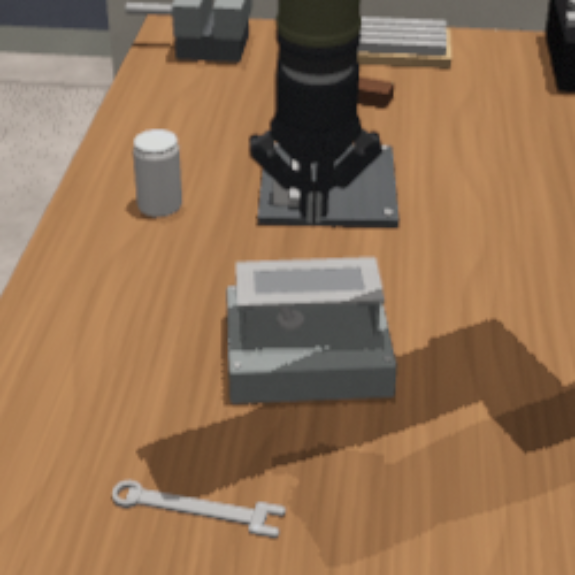

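The side view shows the cover shut at (308,282), the toggle over to the far side at (290,318), the bar against the stop at (290,190), and the tin and spanner where they were. The robot is clear of everything.

```bash
python3 -c "
from workcell import r; print(r.sign_off())"
```

```text
the job is handed in; nothing more can be done
None
```

The job is handed in at about 26 s: the bar lies against the stop, the toggle is fully over, the cover has dropped shut, and the spanner, tin and wood block are where they were.

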